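Fill the tube block and hold it ready over the shaker

TASK

Set the two capped sample tubes that stand on the bench into the two empty bores of the aluminium tube block, one at a time, and let go of them. Then lift the filled block by its black T-handle, carry it level over the things on the bench and hold it still about 15 mm above the recess of the grey-blue block shaker, centred over it and square with it, without ever letting the block touch the shaker, so that it can be lowered when the timed run starts. Finish while still holding it there, all four tubes down in their bores, and leave everything else on the bench where it is.

Things in the scene. Friction and masses are not known exactly. Their poses are not given: they have to be found in the camera images.
- tube_block: the loose aluminium tube block, 84 (x) x 158 (y) x 55 (z) mm, about 0.55 kg; origin at the centre of its underside, z up, y along its long side. Four blind bores, 31.5 mm across and 45 mm deep (10 mm floor), with a small chamfer, stand at x = +-21, y = +-58 mm. A thin steel post (10 mm across) rises from its centre to the T-handle. Stands on the bench at the left. The same block turned by half a turn fits the shaker as well
- block_handle (a point): centre of the black T-handle bar of the tube block, on the block's axis, 134 mm above its underside; the bar is 56 mm long along x, 12 mm wide across y (grip it across y from above) and 14 mm high, its top 141 mm above the underside; the caps of seated tubes reach to 109 mm, so fingertips that stay above that clear them. Axes as the block's
- bore0 (a point): centre of the mouth of a bore of the tube block, on its top face (55 mm above the underside), at block x, y = 21, 58 mm; holds a tube at the start. The handle bar leaves most room if the fingers close along the block's y
- bore1 (a point): centre of the mouth of a bore of the tube block, on its top face (55 mm above the underside), at block x, y = -21, 58 mm; empty at the start; a tube let go with its foot in the bore drops the rest of the way. The handle bar leaves most room if the fingers close along the block's y
- bore2 (a point): centre of the mouth of a bore of the tube block, on its top face (55 mm above the underside), at block x, y = -21, -58 mm; holds a tube at the start. The handle bar leaves most room if the fingers close along the block's y
- bore3 (a point): centre of the mouth of a bore of the tube block, on its top face (55 mm above the underside), at block x, y = 21, -58 mm; empty at the start; a tube let go with its foot in the bore drops the rest of the way. The handle bar leaves most room if the fingers close along the block's y
- tube_a_mid (a point): capped sample tube, white with a blue-green cap, 99 mm tall; body 27.8 mm across, cap 30 mm across over the top 21 mm; point at its centre, half-way up (49.5 mm above its foot); z runs up the tube. Stands loose on the bench; to go into an empty bore (either one)
- tube_b_mid (a point): capped sample tube, white with a blue-green cap, 99 mm tall; body 27.8 mm across, cap 30 mm across over the top 21 mm; point at its centre, half-way up (49.5 mm above its foot); z runs up the tube. Stands loose on the bench; to go into an empty bore (either one)
- tube_c_mid (a point): capped sample tube, white with a blue-green cap, 99 mm tall; body 27.8 mm across, cap 30 mm across over the top 21 mm; point at its centre, half-way up (49.5 mm above its foot); z runs up the tube. Already stands in a bore of the block, its foot 10 mm above the block's underside
- tube_d_mid (a point): capped sample tube, white with a blue-green cap, 99 mm tall; body 27.8 mm across, cap 30 mm across over the top 21 mm; point at its centre, half-way up (49.5 mm above its foot); z runs up the tube. Already stands in a bore of the block, its foot 10 mm above the block's underside
- tube_a: the same tube as point tube_a_mid; origin at its foot
- tube_b: the same tube as point tube_b_mid; origin at its foot
- shaker: the fixed grey-blue block shaker, 180 (x) x 200 (y) x 75 (z) mm, with a dark frame round the recess in its top and a grey control strip along its -x side (a black knob there reaches 86 mm high); origin at the centre of its underside, z up
- shaker_mouth (a point): centre of the shaker's recess at the level of the shaker's top, 75 mm above the bench; the recess is 94 (x) x 168 (y) mm, 33 mm deep, 5 mm larger than the block on every side; axes as the shaker's: the block's long y side goes along this y
- pot_near: bystander: white screw-lid specimen pot, 48 mm across, 83 mm tall, standing between block and shaker; origin at its foot
- pot_far: bystander: white screw-lid specimen pot, 48 mm across, 83 mm tall, farther back; origin at its foot
- ink_ribbon: bystander: upright black ribbon roll, 42 mm across, 60 mm tall; origin at its foot
- bench_timer: bystander: white bench timer, 62 x 62 x 34 mm; origin at the centre of its underside
- slide_case: bystander: blue slide box, 98 x 110 x 45 mm; origin at the centre of its underside
Mind the look-alikes: they are no part of the job. What is shaped like the tube_b but pink or red is not meant. What is shaped like the part that bears tube_c_mid but yellow is not meant.

How it is judged:
By the outcome, as a careful person would: the job done as asked, in the order asked, and still so for the second after the job is handed in, while the arm keeps its last pose, push and grip.
It also fails if it takes over 64 s, if anything falls off the work surface, if the arm or the gripper's body presses on something with over 40 N, if the wrist force passes 120 N, or if a joint passes its speed limit or range.

ROBOT

A 6-joint arm with a two-finger parallel gripper is mounted at the origin on the work surface; the furniture and walls round the work are solid. World frame = base frame: x ahead of the robot, y to its left, z up, the work surface at z = 0. Lengths are in mm, angles in degrees, forces in N, time in s.
With the tool pointing down it reaches from about 350 to 850 mm from the base axis. Payload 8.1 kg.
Tool frame: the origin (TCP) lies midway between the tips of the shut fingers; the grasp point (between the pads) lies 19 mm behind it; z points along the fingers, y is the line along which they close (so a half turn about z gives the same grasp; the last joint's range is limited). The gripper opens to 85 mm and grips with 20 to 120 N. Pads are 22 mm wide; open, the fingers measure 114 mm over their backs; the gripper's body (76 mm by 85 mm) begins 54 mm behind the grasp point. The pads swing forward as they close: fully open they stand 13 mm farther back than shut.
Start: joints at [-70.153, 7.471, 85.268, -0, 87.261, -4.893], TCP at [251.124, -544.924, 231.292] pointing down, gripper open.
Joint ranges: [-169.43, 169.43], [-51.17, 129.36], [1.28, 143.12], [-76.62, 256.62], [0, 156.53], [-152.29, 152.29]. Speed limits (degrees/s): [136.94, 136.94, 159.86, 180, 180, 180].

INTERFACE

Orientations are given as [roll, pitch, yaw] about the fixed x, y, z axes, in that order (R = Rz(yaw) Ry(pitch) Rx(roll)).
In Python, from bench import r gives the robot as it stands.
- The arm moves only by the tool step_arm, never from a script. Its arguments are lists of equal length, an entry for each row: "delta_pos": the shift along the world's x, y, z in units of 200 mm (1.0 is 200 mm), a list of three; "spin": the turn about the world's z in units of 180 degrees (1.0 is 180 degrees). In form: {"delta_pos": [[dx, dy, dz], ...], "spin": [spin, ...]}. A call has 1 to 8 rows; each row shifts and turns the commanded pose from where the row before left it; what a row does not reach is not made up. A row lasts 1/8 s, in which the tool goes at most 62.5 mm and 10.7 degrees, less where a joint would pass 70% of its speed; a pose out of reach is approached as far as the arm can. A call with a number of a shift or a turn outside -1 to 1 is refused whole. A call with a gripper value outside its range is refused whole. "gripper" is the opening, from -1 (shut) to 1 (fully open), set as the call begins (left out, the last holds). The fingers move at their own pace and stop on an object; "squeeze" is the grip in N (left out, the last holds). Time passes only in rows, so rows that do not move let the fingers close. It gives the time, the measured TCP pose, the force, the opening and the grip force at its end, in the units of the state.
- r.sense(): the state, without advancing time (a new reading comes with each control period).
- r.snapshot(name): name is "scene" or "top" or "wrist"; returns a dict with "pixels" (400x640x3 uint8, blue, green, red), "fx", "fy", "cx", "cy" (pixels), "dist_coeffs" ([k1, k2, p1, p2, k3] as OpenCV has them; the pictures are not rectified), "camera_from_world" (4x4, takes a point from world to camera coordinates). Camera axes: x right, y up, looking along -z (the intrinsics and any distortion apply to the point x, -y, -z); pixel columns grow to the right and rows downward; lengths in mm; the calibration is good to about 2 mm. A picture is of the moment at which its call begins. There is no depth.
- r.hand_in(): hands the job in; it is judged then, once.
The state is a dict: "time": time; "joint_pos": joint angles; "qd": joint speeds; "joint_efforts": joint torques, N m; "tool_pos": TCP position; "tcp_rot": TCP orientation; "ft_force": force on the tool from outside, world axes, zero at the start; "wrist_torque": the same for the moment, N m; "finger_gap": finger opening in mm; "grip_force": force on a finger pad.
Only numpy, scipy, OpenCV 4.12 (cv2) and the standard library are available. Lean on these libraries where they do the work, as an engineer would, in place of code of your own. Each camera call takes 0.05 s, during which the arm holds its last target. There are 200 camera calls.

## Working session

There is one attempt and no reset: what is moved stays moved. The work goes in short steps, Python scripts to look and compute and a tool call to move; the robot and the scene stay as the last step left them, time stands still between calls to the robot, and variables do not carry over. Pictures are saved under pics/ and viewed, at most 10 in all, crops included, and the job is handed in when it is done.

Besides the shell and the picture viewer there is one more tool, called after "Emit:" by a JSON object that holds its "name" and its "arguments", one argument or row to a line. step_arm: Moves the arm, as the interface text tells. Shifts and turns lie within -1 to 1; 1 stands for 200 mm of shift or 180 degrees of turn. Its arguments: {"type":"object","properties":{"delta_pos":{"type":"array","items":{"type":"array","items":{"type":"number","minimum":-1,"maximum":1}}},"spin":{"type":"array","items":{"type":"number","minimum":-1,"maximum":1}},"gripper":{"type":"number"},"squeeze":{"type":"number"}},"required":["delta_pos","spin"]}

```bash
mkdir -p pics; python3 - <<'E'
from bench import r
import cv2,json,pickle
d={}
for n in ("scene","top"):
    s=r.snapshot(n); d[n]=s; cv2.imwrite(f"pics/{n}0.png",s["pixels"])
    print(n,s["fx"],s["fy"],s["cx"],s["cy"],s["dist_coeffs"]); print(s["camera_from_world"])
pickle.dump(d,open("d0.pkl","wb"))
print(r.sense())
E
```

```text
scene 375.7831753953955 375.7831753953955 320.6745100074125 196.5720937836265 [-0.09070374  0.          0.          0.          0.        ]
[[-5.95554107e-01 -8.03235723e-01  1.12995383e-02  4.71500321e+02]
 [ 3.66113515e-01 -2.58878518e-01  8.93836007e-01 -2.83305397e+02]
 [-7.15035803e-01  5.36464619e-01  4.48251619e-01 -7.37532442e+02]
 [ 0.00000000e+00  0.00000000e+00  0.00000000e+00  1.00000000e+00]]
top 403.5933540616154 403.5933540616154 318.35386807956843 198.04384901779687 [-0.04996123  0.          0.          0.          0.        ]
[[-7.38807480e-03 -9.99639123e-01  2.58271042e-02  1.40909664e+02]
 [ 9.95838111e-01 -5.00881523e-03  9.10020250e-02 -5.87295266e+02]
 [-9.08398214e-02  2.63919445e-02  9.95515742e-01 -1.06625471e+03]
 [ 0.00000000e+00  0.00000000e+00  0.00000000e+00  1.00000000e+00]]
{'time': 0.1, 'joint_pos': array([-7.01544856e+01,  7.51088383e+00,  8.53243467e+01,  1.33540060e-03,
        8.72602998e+01, -4.89394680e+00]), 'qd': array([ 0.06928927, -0.07763996, -0.16975802, -0.04866695, -0.07410719,
       -0.0275931 ]), 'joint_efforts': array([ 1.55057143e-03, -5.70954251e+01, -5.01940978e+01, -1.31164684e-04,
        8.23035050e-03, -8.81934875e-05]), 'tool_pos': array([ 250.94660596, -544.45592151,  230.33572027]), 'tcp_rot': array([-1.79904932e+02, -9.47875554e-03,  2.47393884e+01]), 'ft_force': array([-0.66638334, -0.22386622, -0.18658855]), 'wrist_torque': array([ 0.03244699, -0.01265998, -0.01958001]), 'grip_force': 0.0, 'finger_gap': 85.03246622141616}
```

View pics/top0.png

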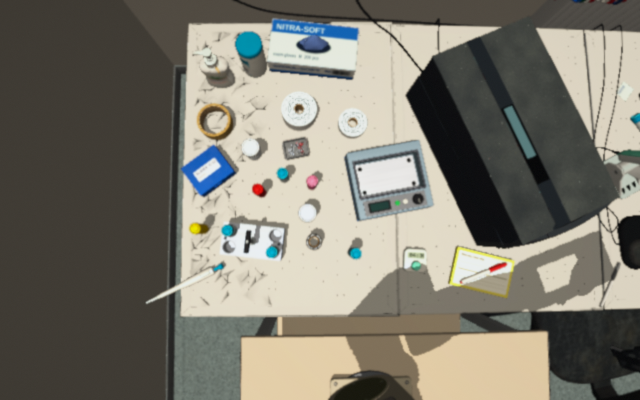

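View pics/scene0.png

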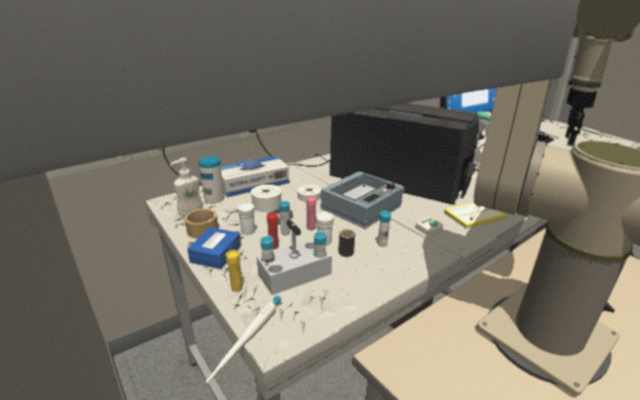

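The top view shows the block near (253,241), with loose teal tubes near (283,174) and (355,253). The shaker is near (388,180), with its strip toward the robot. The red, pink and yellow tubes are decoys.

```bash
python3 - <<'E'
import cv2,pickle
d=pickle.load(open("d0.pkl","rb"));p=d["top"]["pixels"]
c=cv2.resize(p[130:270,180:300],None,fx=5,fy=5,interpolation=cv2.INTER_CUBIC)[150:]
e=cv2.resize(p[130:270,290:440],None,fx=4,fy=4,interpolation=cv2.INTER_CUBIC)
cv2.imwrite("pics/c1.png",c);cv2.imwrite("pics/c2.png",e)
E
```

```text
(no output)
```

View pics/c1.png

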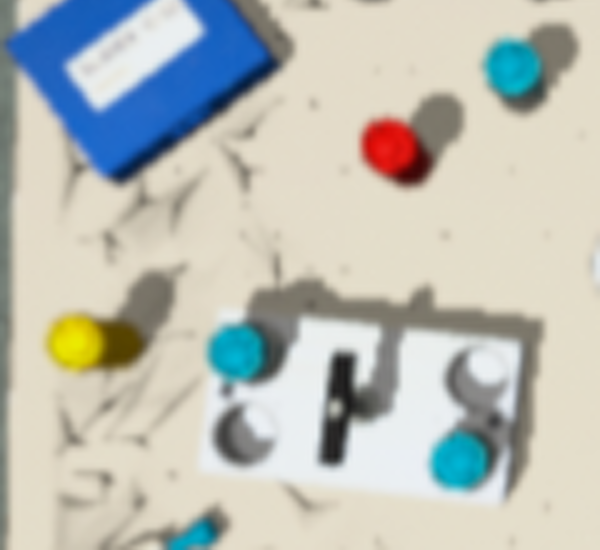

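View pics/c2.png

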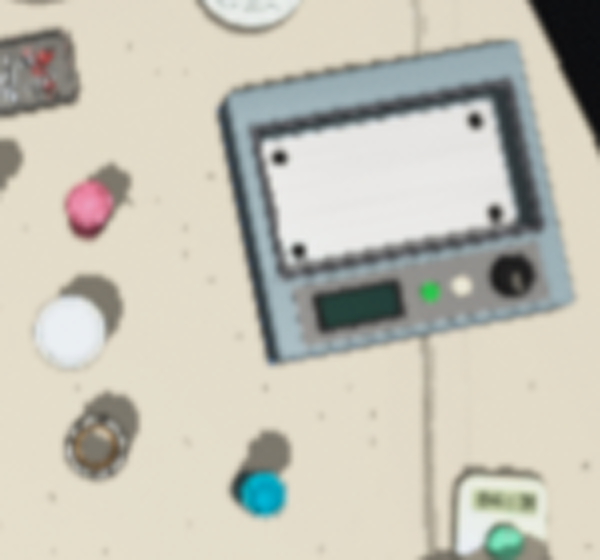

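```bash
cat > h.py <<'E'
import numpy as np,cv2
def proj(s,P):
    P=np.atleast_2d(P).astype(float);T=np.array(s["camera_from_world"])
    c=(P@T[:3,:3].T+T[:3,3])*[1,-1,-1]
    K=np.array([[s["fx"],0,s["cx"]],[0,s["fy"],s["cy"]],[0,0,1]])
    return cv2.projectPoints(c,np.zeros(3),np.zeros(3),K,np.array(s["dist_coeffs"]))[0][:,0]
def back(s,uv,z):
    T=np.array(s["camera_from_world"]);K=np.array([[s["fx"],0,s["cx"]],[0,s["fy"],s["cy"]],[0,0,1]])
    n=cv2.undistortPoints(np.float64(uv).reshape(-1,1,2),K,np.array(s["dist_coeffs"]))[:,0]
    d=np.c_[n[:,0],-n[:,1],-np.ones(len(n))]@T[:3,:3];C=-T[:3,:3].T@T[:3,3]
    z=np.broadcast_to(z,len(n));return C+d*((z-C[2])/d[:,2])[:,None]
E
python3 - <<'E'
import pickle,numpy as np
from h import *
from scipy.optimize import least_squares
s=pickle.load(open("d0.pkl","rb"))["top"]
f1=lambda L:(np.array(L)+.5)/5-.5+[180,160]
f2=lambda L:(np.array(L)+.5)/4-.5+[290,130]
T=s["camera_from_world"];print("C",(-np.array(T)[:3,:3].T@np.array(T)[:3,3]).round())
tops=back(s,f1([[222,308],[522,342],[503,503],[200,470]]),55);print(tops.round(1),np.linalg.norm(tops-np.roll(tops,-1,0),axis=1))
print("bores",back(s,f1([[247,433],[477,378]]),55).round(1))
print("caps",back(s,f1([[237,352],[460,460]]),107).round(1))
print("bar",back(s,f1([[334,352],[357,354],[341,465],[318,463]]),141).round(1))
print("A",back(s,f1([[513,68]]),97).round(1),"B",back(s,f2([[265,493]]),97).round(1))
o=back(s,f2([[230,98],[517,40],[572,300],[275,360]]),75);print("shaker",o.round(1),np.linalg.norm(o-np.roll(o,-1,0),axis=1),o.mean(0))
o=back(s,f2([[250,128],[508,80],[545,228],[285,275]]),75);print("frame",o.round(1),np.linalg.norm(o-np.roll(o,-1,0),axis=1),o.mean(0))
# fit block
M=[[42,79,55],[42,-79,55],[-42,-79,55],[-42,79,55],[-21,58,55],[21,-58,55],[21,58,107],[-21,-58,107],[28,6,141],[28,-6,141],[-28,-6,141],[-28,6,141]]
U=f1([[222,308],[522,342],[503,503],[200,470],[247,433],[477,378],[237,352],[460,460],[334,352],[357,354],[341,465],[318,463]])
M=np.array(M,float)
def W(p,M):
    c,n=np.cos(p[2]),np.sin(p[2]);return M@np.array([[c,-n,0],[n,c,0],[0,0,1]]).T+[p[0],p[1],0]
q=least_squares(lambda p:(proj(s,W(p,M))-U).ravel(),[550,300,0],x_scale=[1,1,.01],loss="soft_l1")
print("block",q.x[:2],np.degrees(q.x[2]),(proj(s,W(q.x,M))-U).round(2).tolist())
E
```

```text
C [ 489.  166. 1111.]
[[526.  384.6  55. ]
 [507.4 228.2  55. ]
 [424.2 238.1  55. ]
 [442.2 395.   55. ]] [157.44175718  83.78940724 157.91011038  84.47565504]
bores [[461.1 370.8  55. ]
 [488.9 251.6  55. ]]
caps [[502.4 366.1 107. ]
 [448.6 255.7 107. ]]
bar [[501.7 313.  141. ]
 [500.7 302.  141. ]
 [448.  309.3 141. ]
 [449.  320.3 141. ]]
A [[645.3 230.4  97. ]] B [[443.3  46.2  97. ]]
shaker [[ 698.4   62.6   75. ]
 [ 737.3 -128.3   75. ]
 [ 564.9 -159.1   75. ]
 [ 527.3   35.9   75. ]] [194.71683526 175.10627389 198.56885279 173.20097934] [631.956855   -47.21116236  75.        ]
frame [[ 678.5   49.8   75. ]
 [ 710.4 -121.3   75. ]
 [ 612.1 -142.7   75. ]
 [ 582.2   28.5   75. ]] [174.0430427  100.53436107 173.86330762  98.66904235] [645.809916   -46.44349719  75.        ]
block [475.05632123 311.23082409] -6.699757994103327 [[-0.08, 0.02], [0.14, -0.04], [0.17, 0.04], [0.16, -0.14], [-0.17, 0.07], [0.18, -0.1], [-0.1, -0.11], [-0.13, 0.49], [-0.38, -0.78], [0.01, -0.62], [0.32, 0.61], [-0.09, 0.45]]
```

Emit:
{"name": "step_arm", "arguments": {
  "delta_pos": [
    [0.06, 0.185, -0.006],
    [0.06, 0.185, -0.006],
    [0.06, 0.185, -0.006],
    [0.06, 0.185, -0.006],
    [0.06, 0.185, -0.006],
    [0.06, 0.185, -0.006],
    [0.06, 0.185, -0.006],
    [0.06, 0.185, -0.006]
  ],
  "spin": [-0.022, -0.022, -0.022, -0.022, -0.022, -0.022, -0.022, -0.022],
  "gripper": 0.4,
  "squeeze": 40
}}

```text
time: 1.1
tool_pos: [347.2, -247.6, 221.3]
tcp_rot: [-180.0, 0.0, -7.1]
ft_force: [0.7, 0.1, -1.1]
finger_gap: 59.5
grip_force: 0.0
```

Emit:
{"name": "step_arm", "arguments": {
  "delta_pos": [
    [0.06, 0.185, -0.006],
    [0.06, 0.185, -0.006],
    [0.06, 0.185, -0.006],
    [0.06, 0.185, -0.006],
    [0.06, 0.185, -0.006],
    [0.06, 0.185, -0.006],
    [0.06, 0.185, -0.006],
    [0, 0, 0]
  ],
  "spin": [0, 0, 0, 0, 0, 0, 0, 0]
}}

```text
time: 2.1
tool_pos: [431.1, 12.2, 212.7]
tcp_rot: [-180.0, 0.1, -6.7]
ft_force: [0.3, -1.2, 0.4]
finger_gap: 60.0
grip_force: 0.0
```

```bash
cat >> h.py <<'E'
def teal(s):
    h=cv2.cvtColor(s["pixels"],cv2.COLOR_BGR2HSV);m=cv2.inRange(h,(80,110,60),(105,255,255))
    n,l,st,c=cv2.connectedComponentsWithStats(m)
    return [(c[i].round(1).tolist(),st[i].tolist()) for i in range(1,n) if st[i,4]>25]
E
python3 - <<'E'
from h import *; from bench import r
s=r.snapshot("wrist");cv2.imwrite("pics/w1.png",s["pixels"])
for c,st in teal(s): print(c,st,back(s,[c],99).round(1))
T=np.array(s["camera_from_world"]);print((-T[:3,:3].T@T[:3,3]).round(1)); print(proj(s,[[443.3,46.2,99],[443.3,46.2,78]]))
E
```

```text
[275.3, 190.3] [257, 172, 37, 37, 1030] [[445.8  46.3  99. ]]
[17.0, 218.1] [0, 199, 38, 37, 1039] [[448.  261.9  99. ]]
[500.8   5.2 355.1]
[[275.90873316 193.33475906]
 [279.01429484 187.44487411]]
```

View pics/w1.png

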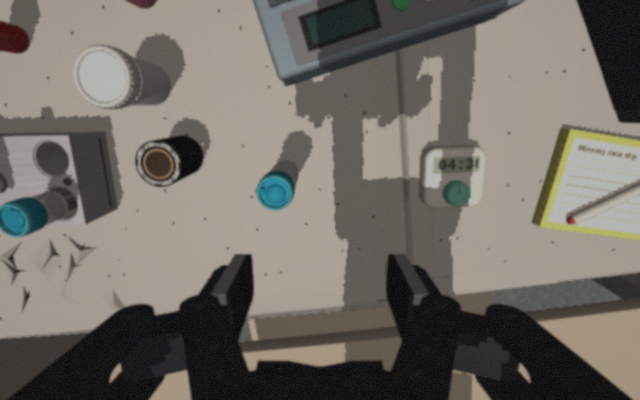

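The wrist view shows tube_b's cap at (275,190), which puts it at about (445, 46). That agrees with the top view, so I'm descending.

Emit:
{"name": "step_arm", "arguments": {
  "delta_pos": [
    [0.07, 0.17, 0],
    [0, 0, -0.17],
    [0, 0, -0.17],
    [0, 0, -0.17],
    [0, 0, -0.17],
    [0, 0, 0],
    [0, 0, 0]
  ],
  "spin": [0, 0, 0, 0, 0, 0, 0]
}}

```text
time: 3.02
tool_pos: [445.8, 43.5, 78.5]
tcp_rot: [180.0, -0.1, -7.0]
ft_force: [1.0, -0.3, 0.4]
finger_gap: 59.6
grip_force: 0.0
```

Emit:
{"name": "step_arm", "arguments": {
  "delta_pos": [
    [0, 0.01, -0.025],
    [0, 0, 0]
  ],
  "spin": [0, 0]
}}

```text
time: 3.28
tool_pos: [445.7, 46.1, 73.0]
tcp_rot: [-180.0, -0.1, -6.9]
ft_force: [-1.0, -0.2, -0.8]
finger_gap: 59.7
grip_force: 0.0
```

Emit:
{"name": "step_arm", "arguments": {
  "delta_pos": [
    [0, 0, 0],
    [0, 0, 0],
    [0, 0, 0],
    [0, 0, 0],
    [0, 0, 0]
  ],
  "spin": [0, 0, 0, 0, 0],
  "gripper": -1,
  "squeeze": 40
}}

```text
time: 3.9
tool_pos: [445.6, 46.1, 72.8]
tcp_rot: [-180.0, -0.1, -6.9]
ft_force: [-0.7, -0.4, 5.9]
finger_gap: 28.6
grip_force: 39.5
```

Emit:
{"name": "step_arm", "arguments": {
  "delta_pos": [
    [0, 0, 0.1],
    [0, 0, 0.23],
    [0, 0, 0.23],
    [0.044, 0.205, 0],
    [0.044, 0.205, 0],
    [0.044, 0.205, 0],
    [0.044, 0.205, 0],
    [0.044, 0.205, 0]
  ],
  "spin": [0, 0, 0, 0, 0, 0, 0, 0]
}}

```text
time: 4.9
tool_pos: [489.0, 252.3, 183.7]
tcp_rot: [180.0, 0.0, -6.9]
ft_force: [-0.4, -0.3, -0.7]
finger_gap: 28.4
grip_force: 39.6
```

Emit:
{"name": "step_arm", "arguments": {
  "delta_pos": [
    [0, 0, -0.1],
    [0, 0, 0],
    [0, 0, 0],
    [0, 0, 0]
  ],
  "spin": [0, 0, 0, 0]
}}

```text
time: 5.4
tool_pos: [489.5, 250.3, 164.9]
tcp_rot: [-180.0, -0.0, -7.0]
ft_force: [0.1, 0.0, -0.2]
finger_gap: 28.8
grip_force: 39.6
```

```bash
python3 - <<'E'
from h import *; from bench import r
a=r.snapshot("wrist");b=r.snapshot("scene");t=r.snapshot("top")
import pickle;pickle.dump([a,b,t],open("d1.pkl","wb"))
o=r.sense();print(o["tool_pos"],o["finger_gap"])
B=[489.15,251.2,55]
print(proj(a,[B]),proj(b,[B]),proj(t,[B]))
w=a["pixels"]
f=lambda p,x,y,k:cv2.resize(p[y:y+100,x:x+130],None,fx=k,fy=k,interpolation=cv2.INTER_CUBIC)
cv2.imwrite("pics/m1.png",np.vstack([np.hstack([f(b["pixels"],240,200,3),f(t["pixels"],200,190,3)])[:,:780],cv2.resize(w[100:400,:],(780,280))]))
E
```

```text
[489.50331455 250.72583313 164.95731192] 28.71931550270688
[[319.95911923 205.54693334]] [[312.19662069 245.13152461]] [[275.1672723  235.09829532]]
```

View pics/m1.png

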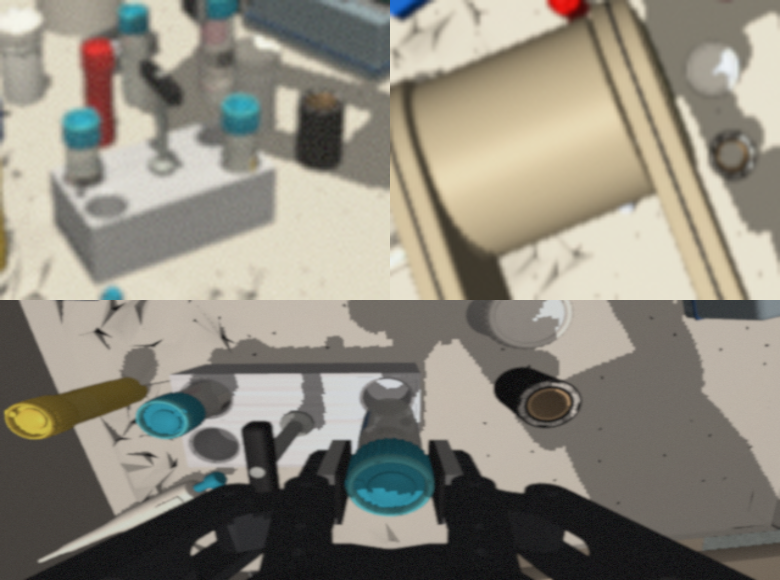

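The tube hangs upright. The wrist view shows bore 3 near (317,~200) and bore 1 near (176,254). I'm comparing these with the fitted block pose.

```bash
python3 - <<'E'
from h import *; import pickle
a,b,t=pickle.load(open("d1.pkl","rb"))
c=lambda u,v:[(u)*640/780,100+(v-300)*300/280]
print("corners,b1",back(a,[c(419,375),c(178,376),c(214,444)],55).round(1))
print("bore3 edges",back(a,[c(362,393),c(410,393),c(386,379)],55).round(1))
print("caps tops bore0 tube",back(a,[c(164,418)],109).round(1))
print("held cap top",back(a,[c(390,492)],164.9+99-72.5).round(1))
g=lambda u,v:[240+u/3,200+v/3]
print("scene corners bore1",back(b,[g(52,175),g(98,232),g(274,165),g(107,207)],55).round(1))
def W(p,M):
    c,n=np.cos(p[2]),np.sin(p[2]);return M@np.array([[c,-n,0],[n,c,0],[0,0,1]]).T+[p[0],p[1],0]
print(W([475.06,311.23,np.radians(-6.7)],np.array([[42,-79,55.],[42,79,55],[-42,79,55],[-42,-79,55],[-21,58,55],[21,58,109]])).round(1))
E
```

```text
corners,b1 [[506.6 230.8  55. ]
 [524.5 381.3  55. ]
 [462.6 372.8  55. ]]
bore3 edges [[496.  268.2  55. ]
 [492.3 238.   55. ]
 [505.8 251.6  55. ]]
caps tops bore0 tube [[504.8 366.5 109. ]]
held cap top [[486.6 251.7 191.4]]
scene corners bore1 [[518.7 387.9  55. ]
 [437.3 393.8  55. ]
 [428.7 238.4  55. ]
 [458.9 373.5  55. ]]
[[507.6 227.9  55. ]
 [526.  384.8  55. ]
 [442.6 394.6  55. ]
 [424.1 237.7  55. ]
 [461.  371.3  55. ]
 [502.7 366.4 109. ]]
```

Emit:
{"name": "step_arm", "arguments": {
  "delta_pos": [
    [0.005, 0.0075, -0.03],
    [0, 0, -0.05],
    [0, 0, -0.05],
    [0, 0, -0.04],
    [0, 0, -0.04],
    [0, 0, 0]
  ],
  "spin": [0, 0, 0, 0, 0, 0]
}}

```text
time: 6.3
tool_pos: [489.6, 252.3, 121.3]
tcp_rot: [180.0, 0.1, -6.9]
ft_force: [1.2, 0.4, -0.8]
finger_gap: 28.6
grip_force: 39.7
```

Emit:
{"name": "step_arm", "arguments": {
  "delta_pos": [
    [0, 0, -0.03],
    [0, 0, -0.03],
    [0, 0, -0.03],
    [0, 0, -0.03],
    [0, 0, 0]
  ],
  "spin": [0, 0, 0, 0, 0]
}}

```text
time: 6.92
tool_pos: [489.8, 252.4, 97.5]
tcp_rot: [180.0, 0.0, -6.9]
ft_force: [0.1, 0.1, -0.9]
finger_gap: 28.7
grip_force: 39.7
```

Emit:
{"name": "step_arm", "arguments": {
  "delta_pos": [
    [0, 0, -0.03],
    [0, 0, -0.025],
    [0, 0, 0]
  ],
  "spin": [0, 0, 0]
}}

```text
time: 7.3
tool_pos: [489.8, 252.4, 86.6]
tcp_rot: [180.0, 0.0, -6.9]
ft_force: [0.5, 0.4, 0.0]
finger_gap: 28.6
grip_force: 39.7
```

Emit:
{"name": "step_arm", "arguments": {
  "delta_pos": [
    [0, 0, 0],
    [0, 0, 0],
    [0, 0, 0],
    [0, 0, 0]
  ],
  "spin": [0, 0, 0, 0],
  "gripper": 0
}}

```text
time: 7.8
tool_pos: [490.2, 252.4, 87.4]
tcp_rot: [180.0, -0.0, -6.9]
ft_force: [-0.7, -3.6, 1.5]
finger_gap: 42.7
grip_force: 0.0
```

Emit:
{"name": "step_arm", "arguments": {
  "delta_pos": [
    [0, 0, 0.12],
    [0, 0, 0.25],
    [0, 0, 0.25],
    [0.195, -0.028, 0],
    [0.195, -0.028, 0],
    [0.195, -0.028, 0],
    [0.195, -0.028, 0],
    [0, 0, 0]
  ],
  "spin": [0, 0, 0, 0, 0, 0, 0, 0]
}}

```text
time: 8.8
tool_pos: [647.8, 229.6, 209.8]
tcp_rot: [-180.0, 0.1, -7.0]
ft_force: [0.3, -0.1, 0.7]
finger_gap: 42.5
grip_force: 0.0
```

Emit:
{"name": "step_arm", "arguments": {
  "delta_pos": [
    [0, 0, 0],
    [0, 0, 0],
    [0, 0, 0]
  ],
  "spin": [0, 0, 0],
  "gripper": 0.4
}}

```text
time: 9.18
tool_pos: [645.6, 230.7, 212.0]
tcp_rot: [-180.0, -0.0, -6.9]
ft_force: [-0.2, -0.8, 0.1]
finger_gap: 59.7
grip_force: 0.0
```

```bash
python3 - <<'E'
from h import *; from bench import r
s=r.snapshot("wrist");cv2.imwrite("pics/w2.png",s["pixels"]);print(r.sense()["tool_pos"])
for c,st in teal(s): print(c,st,back(s,[c],99).round(1),back(s,[c],109).round(1))
t=r.snapshot("scene")
for c,st in teal(t): print(c,st,back(t,[c],99).round(1))
E
```

```text
[645.73118047 230.59625567 211.94161723]
[318.0, 198.0] [301, 179, 35, 38, 1026] [[650.7 232.5  99. ]] [[653.2 232.1 109. ]]
[314.8, 358.1] [300, 350, 29, 17, 361] [[502.4 253.5  99. ]] [[510.7 252.3 109. ]]
[181.6, 378.0] [172, 369, 18, 19, 252] [[493.8 380.1  99. ]] [[502.5 373.9 109. ]]
[476.4, 102.5] [446, 88, 56, 25, 610] [[ 1100.2 -1406.3    99. ]]
[209.2, 161.5] [199, 157, 21, 10, 180] [[1067.8  282.9   99. ]]
[206.8, 176.2] [202, 175, 10, 4, 32] [[948.9 337.9  99. ]]
[284.0, 205.9] [280, 201, 9, 10, 79] [[634.1 241.9  99. ]]
[314.9, 234.0] [306, 225, 19, 19, 218] [[470.6 256.5  99. ]]
[265.8, 242.8] [261, 237, 11, 12, 111] [[505.2 370.   99. ]]
[276.5, 299.6] [274, 296, 6, 8, 30] [[328.2 446.6  99. ]]
```

Emit:
{"name": "step_arm", "arguments": {
  "delta_pos": [
    [0.01, 0.005, -0.157],
    [0, 0, -0.18],
    [0, 0, -0.18],
    [0, 0, -0.18],
    [0, 0, 0],
    [0, 0, 0]
  ],
  "spin": [0, 0, 0, 0, 0, 0]
}}

```text
time: 10.02
tool_pos: [648.9, 231.5, 73.7]
tcp_rot: [-180.0, -0.1, -6.9]
ft_force: [0.0, -0.2, 0.4]
finger_gap: 59.5
grip_force: 0.0
```

Emit:
{"name": "step_arm", "arguments": {
  "delta_pos": [
    [0, 0, 0],
    [0, 0, 0],
    [0, 0, 0],
    [0, 0, 0],
    [0, 0, 0]
  ],
  "spin": [0, 0, 0, 0, 0],
  "gripper": -1
}}

```text
time: 10.65
tool_pos: [649.6, 231.6, 74.5]
tcp_rot: [-179.9, -0.2, -6.9]
ft_force: [0.1, -0.5, 6.9]
finger_gap: 28.8
grip_force: 39.4
```

Emit:
{"name": "step_arm", "arguments": {
  "delta_pos": [
    [0, 0, 0.1],
    [0, 0, 0.27],
    [0, 0, 0.28],
    [-0.187, 0.14, 0],
    [-0.187, 0.14, 0],
    [-0.187, 0.14, 0],
    [-0.187, 0.14, 0],
    [-0.187, 0.14, 0]
  ],
  "spin": [0, 0, 0, 0, 0, 0, 0, 0]
}}

```text
time: 11.65
tool_pos: [460.0, 372.1, 203.6]
tcp_rot: [-179.9, -0.1, -6.9]
ft_force: [0.9, 0.5, -0.7]
finger_gap: 28.7
grip_force: 39.5
```

Emit:
{"name": "step_arm", "arguments": {
  "delta_pos": [
    [0, 0, -0.1],
    [0, 0, -0.1],
    [0, 0, 0],
    [0, 0, 0],
    [0, 0, 0]
  ],
  "spin": [0, 0, 0, 0, 0]
}}

```text
time: 12.28
tool_pos: [462.0, 371.0, 162.7]
tcp_rot: [-180.0, -0.0, -7.0]
ft_force: [-0.5, 0.8, -0.3]
finger_gap: 28.5
grip_force: 39.5
```

```bash
python3 - <<'E'
from h import *; from bench import r
s=r.snapshot("wrist");b=r.snapshot("scene")
import pickle;pickle.dump([s,b],open("d2.pkl","wb"))
print(r.sense()["tool_pos"])
print(proj(s,[[461.8,372.5,55]]))
c=cv2.resize(s["pixels"][130:330,200:460],None,fx=3,fy=3,interpolation=cv2.INTER_CUBIC)[:590]
cv2.imwrite("pics/w3.png",c)
E
```

```text
[461.79905949 371.1463264  162.61915278]
[[319.18825181 206.34663091]]
```

View pics/w3.png

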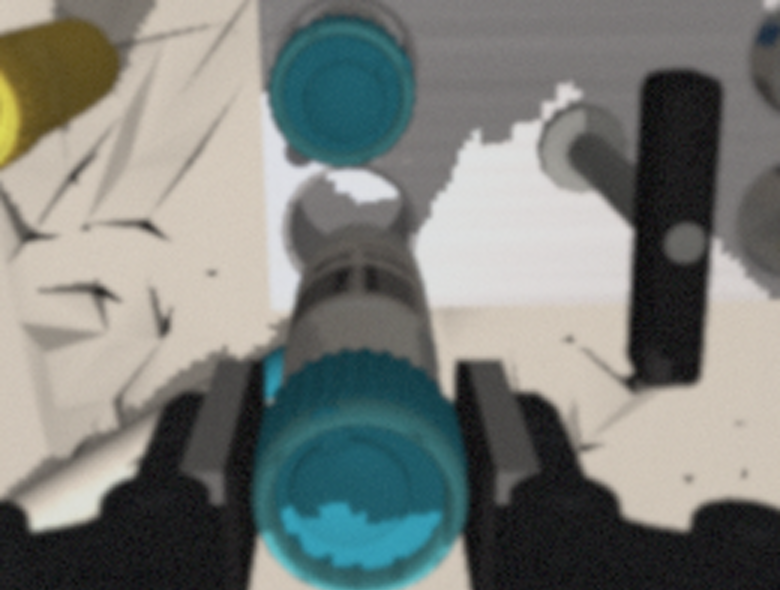

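Bore 1 is centred at about (316,206) and the held cap's top at about (320,296).

```bash
python3 - <<'E'
from h import *; import pickle
s=pickle.load(open("d2.pkl","rb"))[0]
g=lambda u,v:[200+u/3,130+v/3]
print(back(s,[g(349,228),g(286,225),g(412,225),g(349,165)],55).round(1))
print(back(s,[g(361,497),g(253,490),g(469,490)],162.6+26).round(1))
print(back(s,[g(341,92)],109).round(1), back(s,[g(683,243)],141).round(1))
E
```

```text
[[462.3 374.6  55. ]
 [465.1 390.5  55. ]
 [461.2 358.6  55. ]
 [478.7 372.6  55. ]]
[[463.2 371.7 188.6]
 [465.9 385.4 188.6]
 [462.5 357.8 188.6]]
[[504.6 370.4 109. ]] [[476.6 315.1 141. ]]
```

Emit:
{"name": "step_arm", "arguments": {
  "delta_pos": [
    [0, 0.011, -0.03],
    [0, 0, -0.05],
    [0, 0, -0.05],
    [0, 0, -0.04],
    [0, 0, -0.03],
    [0, 0, 0]
  ],
  "spin": [0, 0, 0, 0, 0, 0]
}}

```text
time: 13.12
tool_pos: [462.0, 373.9, 122.6]
tcp_rot: [-179.9, -0.1, -6.9]
ft_force: [1.2, 2.4, 0.7]
finger_gap: 28.6
grip_force: 40.7
```

Emit:
{"name": "step_arm", "arguments": {
  "delta_pos": [
    [0, 0, -0.03],
    [0, 0, -0.03],
    [0, 0, 0]
  ],
  "spin": [0, 0, 0]
}}

```text
time: 13.5
tool_pos: [460.4, 372.9, 108.5]
tcp_rot: [179.9, 0.1, -6.9]
ft_force: [1.1, 1.2, -1.5]
finger_gap: 28.8
grip_force: 40.5
```

Emit:
{"name": "step_arm", "arguments": {
  "delta_pos": [
    [0, 0, -0.03],
    [0, 0, -0.03],
    [0, 0, -0.03],
    [0, 0, -0.015],
    [0, 0, 0]
  ],
  "spin": [0, 0, 0, 0, 0]
}}

```text
time: 14.12
tool_pos: [460.8, 373.1, 88.4]
tcp_rot: [180.0, 0.0, -6.9]
ft_force: [0.5, 0.2, -0.1]
finger_gap: 28.9
grip_force: 40.6
```

Emit:
{"name": "step_arm", "arguments": {
  "delta_pos": [
    [0, 0, 0],
    [0, 0, 0],
    [0, 0, 0],
    [0, 0, 0]
  ],
  "spin": [0, 0, 0, 0],
  "gripper": 0
}}

```text
time: 14.62
tool_pos: [461.2, 373.6, 89.2]
tcp_rot: [-180.0, -0.0, -6.9]
ft_force: [-0.9, 2.2, 1.3]
finger_gap: 42.4
grip_force: 0.0
```

Emit:
{"name": "step_arm", "arguments": {
  "delta_pos": [
    [0, 0, 0.12],
    [0, 0, 0.25],
    [0, 0, 0.27],
    [0, 0, 0.27],
    [0, -0.15, 0],
    [0.05, -0.25, 0],
    [0.08, -0.25, 0],
    [0.08, -0.25, 0]
  ],
  "spin": [0, 0, 0, 0, 0, 0, 0, 0]
}}

```text
time: 15.62
tool_pos: [503.2, 191.6, 270.9]
tcp_rot: [180.0, -0.0, -6.9]
ft_force: [0.2, 0.1, 0.4]
finger_gap: 42.9
grip_force: 0.0
```

Emit:
{"name": "step_arm", "arguments": {
  "delta_pos": [
    [0.08, -0.25, 0],
    [0.08, -0.25, 0],
    [0.08, -0.25, 0],
    [0.05, -0.25, 0],
    [0, -0.1, 0],
    [0, 0, 0],
    [0, 0, 0],
    [0, 0, 0]
  ],
  "spin": [0, 0, 0, 0, 0, 0, 0, 0]
}}

```text
time: 16.62
tool_pos: [561.0, -25.3, 271.0]
tcp_rot: [-180.0, -0.0, -6.8]
ft_force: [1.0, -0.3, 0.1]
finger_gap: 42.2
grip_force: 0.0
```

```bash
python3 - <<'E'
from h import *; from bench import r
s=r.snapshot("wrist");t=r.snapshot("top")
import pickle;pickle.dump([s,t],open("d3.pkl","wb"))
o=r.sense();print(o["tool_pos"],o["tcp_rot"])
for c,st in teal(t): print(c,st,back(t,[c],107).round(1))
cv2.imwrite("pics/w4.png",cv2.resize(s["pixels"],(800,500),interpolation=cv2.INTER_CUBIC))
E
```

```text
[561.06149252 -25.51961023 271.00036364] [-1.79995786e+02 -6.62383140e-03 -6.84849387e+00]
[316.8, 30.0] [272, 20, 85, 20, 753] [[1023.2  140.2  107. ]]
[248.3, 44.7] [235, 32, 27, 27, 569] [[982.1 318.8 107. ]]
[635.7, 118.2] [631, 114, 9, 9, 60] [[ 792.7 -718.8  107. ]]
[377.2, 206.4] [372, 204, 11, 6, 46] [[558.9  -8.  107. ]]
[226.7, 231.1] [221, 226, 12, 11, 108] [[499.7 366.8 107. ]]
[272.9, 234.9] [267, 230, 12, 11, 102] [[489.7 252.6 107. ]]
[225.5, 248.3] [220, 243, 12, 11, 108] [[457.4 369.3 107. ]]
[271.9, 251.0] [266, 246, 12, 11, 106] [[450.1 255.  107. ]]
[218.1, 267.1] [214, 264, 9, 7, 36] [[411.6 387.1 107. ]]
```

View pics/w4.png

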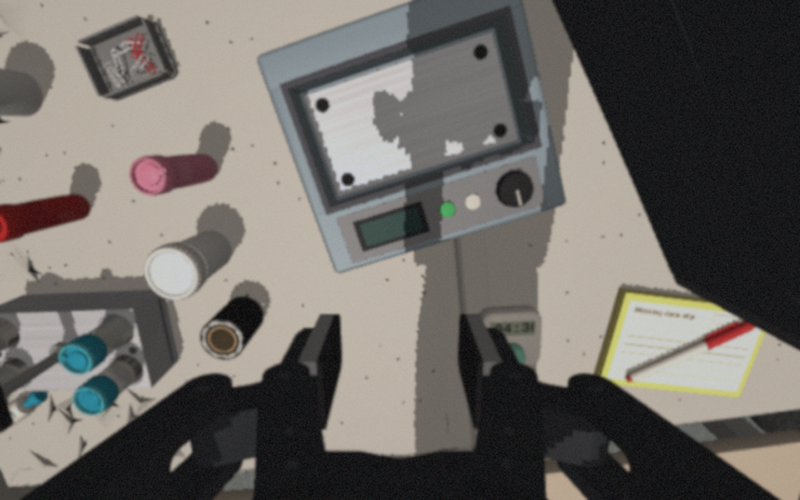

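```bash
python3 - <<'E'
from h import *; import pickle
s,t=pickle.load(open("d3.pkl","rb"));d0=pickle.load(open("d0.pkl","rb"))
t0=d0["top"]
f2=lambda L:(np.array(L,float)+.5)/4-.5+[290,130]
fw=lambda L:(np.array(L,float)+.5)/1.25-.5
def an(P,n):
    y=(P[0]-P[1]+P[2]-P[3])/2; x=(P[0]-P[2]+P[1]-P[3])/2
    print(n,"c",P.mean(0).round(1),"yawx",np.degrees(np.arctan2(x[1],x[0])).round(2),"yawy",np.degrees(np.arctan2(-y[0],y[1])).round(2),np.hypot(*x[:2]).round(1),np.hypot(*y[:2]).round(1))
an(back(t0,f2([[279,157],[475,120],[299,250],[495,213]]),42),"bolt top")
an(back(s,fw([[322,105],[480,51],[347,180],[500,130]]),42),"bolt wrist")
an(back(t0,f2([[250,128],[508,80],[285,275],[545,228]]),75),"frame top")
an(back(s,fw([[281,87],[517,10],[327,213],[548,146]]),75),"frame wrist")
# block: same segmentation before/after
for z in (t0,t):
    P={tuple(c):back(z,[c],107)[0] for c,_ in teal(z)}
    print([v.round(1).tolist()[:2] for v in P.values() if 430<v[0]<520 and v[1]>200])
# caps in wrist
for c,st in teal(s): print(c,st,back(s,[c],107).round(1))
E
```

```text
bolt top c [645.7 -46.1  42. ] yawx 10.8 yawy 10.52 64.3 135.8
bolt wrist c [646.9 -44.4  42. ] yawx 10.57 yawy 10.99 64.7 136.6
frame top c [645.8 -46.4  75. ] yawx 12.35 yawy 10.23 99.6 174.0
frame wrist c [645.7 -47.5  75. ] yawx 10.9 yawy 10.03 100.5 181.9
[[502.4, 365.1], [448.1, 255.7]]
[[499.7, 366.8], [489.7, 252.6], [457.4, 369.3], [450.1, 255.0]]
[65.7, 282.7] [46, 268, 39, 30, 784] [[494.7 247.9 107. ]]
[76.3, 315.8] [59, 301, 35, 30, 717] [[455.4 249.6 107. ]]
[27.3, 319.0] [19, 314, 17, 12, 132] [[456.8 306.8 107. ]]
```

The four bolts put the shaker recess at (646, -46) with a yaw of 10.7°, and the two views agree within 2 mm. The caps show the block has turned by about 2°, so I'm measuring it again.

```bash
python3 - <<'E'
from h import *; import pickle
t=pickle.load(open("d3.pkl","rb"))[1]
cv2.imwrite("pics/c3.png",cv2.resize(t["pixels"][210:270,205:300],None,fx=8,fy=8,interpolation=cv2.INTER_CUBIC))
E
```

```text
(no output)
```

View pics/c3.png

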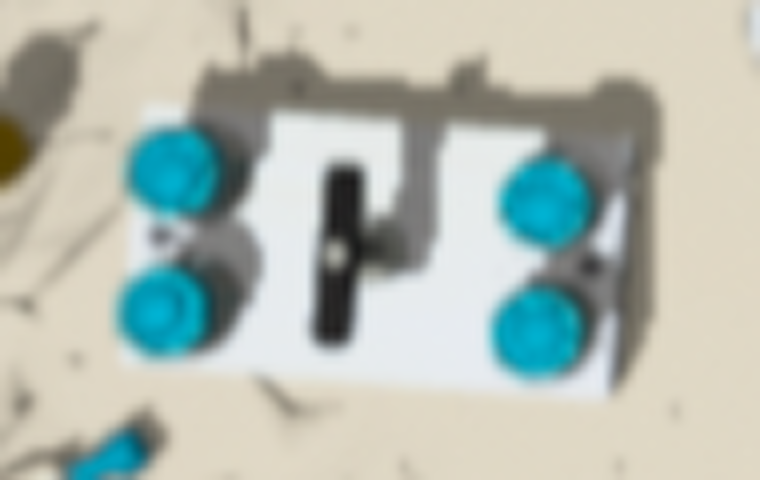

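All four caps are seated, at crop (175,171), (547,202), (163,311) and (538,333). The block's corners are at (145,102), (632,135), (612,398) and (120,362).

```bash
python3 - <<'E'
from h import *; import pickle
from scipy.optimize import least_squares
s=pickle.load(open("d3.pkl","rb"))[1]
M=np.array([[42,79,55],[42,-79,55],[-42,-79,55],[-42,79,55],[21,58,107],[21,-58,107],[-21,58,107],[-21,-58,107],[28,6,141],[28,-6,141],[-28,-6,141],[-28,6,141]],float)
U=(np.array([[145,102],[632,135],[612,398],[120,362],[175,171],[547,202],[163,311],[538,333],[327,162],[361,164],[347,345],[311,343]])+.5)/8-.5+[205,210]
def W(p,M):
    c,n=np.cos(p[2]),np.sin(p[2]);return M@np.array([[c,-n,0],[n,c,0],[0,0,1]]).T+[p[0],p[1],0]
q=least_squares(lambda p:(proj(s,W(p,M))-U).ravel(),[475,311,0],x_scale=[1,1,.01],loss="soft_l1")
print("block",q.x[:2],np.degrees(q.x[2]),(proj(s,W(q.x,M))-U).round(2).tolist())
E
```

```text
block [474.73597946 311.92934052] -4.384805646217067 [[0.18, 0.19], [-0.22, 0.36], [-0.19, -0.12], [0.44, 0.07], [-0.27, 0.0], [0.01, -0.55], [-0.26, -0.47], [-0.19, 0.11], [-0.19, -0.39], [0.57, -0.29], [0.37, 0.6], [-0.16, 0.5]]
```

Emit:
{"name": "step_arm", "arguments": {
  "delta_pos": [
    [-0.053, 0.21, 0],
    [-0.053, 0.21, 0],
    [-0.053, 0.21, 0],
    [-0.053, 0.21, 0],
    [-0.053, 0.21, 0],
    [-0.053, 0.21, 0],
    [-0.053, 0.21, 0],
    [-0.053, 0.21, 0]
  ],
  "spin": [0.0135, 0, 0, 0, 0, 0, 0, 0]
}}

```text
time: 17.73
tool_pos: [475.4, 311.3, 271.1]
tcp_rot: [-180.0, -0.0, -4.5]
ft_force: [-0.4, -0.7, -0.0]
finger_gap: 42.7
grip_force: 0.0
```

Emit:
{"name": "step_arm", "arguments": {
  "delta_pos": [
    [0, 0, -0.15],
    [0, 0, -0.15],
    [0, 0, -0.15],
    [0, 0, 0],
    [0, 0, 0],
    [0, 0, 0]
  ],
  "spin": [0, 0, 0, 0, 0, 0]
}}

```text
time: 18.48
tool_pos: [477.3, 310.0, 183.0]
tcp_rot: [-179.9, -0.1, -4.5]
ft_force: [-1.2, -0.9, 0.2]
finger_gap: 42.7
grip_force: 0.0
```

```bash
python3 - <<'E'
from h import *; from bench import r
s=r.snapshot("wrist");o=r.sense();print(o["tool_pos"],o["tcp_rot"])
g=cv2.cvtColor(s["pixels"],cv2.COLOR_BGR2GRAY)
p=proj(s,[[475.5,313,141],[503.4,310.9,141],[447.6,315.1,141]]);print(p)
for c,st in teal(s): print(c,st,back(s,[c],109).round(1))
x,y=p.mean(0).astype(int);cv2.imwrite("pics/w5.png",cv2.resize(s["pixels"][max(0,y-130):y+130,150:490],None,fx=2.2,fy=2.2,interpolation=cv2.INTER_CUBIC));print(y)
E
```

```text
[477.21327419 309.89734656 182.77718211] [-1.79908747e+02 -1.38768754e-01 -4.50874101e+00]
[[316.70979671 239.59336295]
 [316.43934425 192.82359872]
 [316.96335519 282.76405269]]
[231.6, 188.8] [209, 166, 46, 45, 1572] [[503.  367.2 109. ]]
[400.0, 190.7] [378, 168, 45, 46, 1520] [[493.1 257.  109. ]]
[397.7, 243.8] [376, 222, 43, 45, 1345] [[455.7 259.  109. ]]
[235.7, 248.0] [216, 225, 43, 51, 1492] [[461.3 370.6 109. ]]
238
```

Emit:
{"name": "step_arm", "arguments": {
  "delta_pos": [
    [-0.003, 0.013, -0.1],
    [0, 0, -0.12],
    [0, 0, -0.1],
    [0, 0, -0.02],
    [0, 0, 0],
    [0, 0, 0]
  ],
  "spin": [0, 0, 0, 0, 0, 0]
}}

```text
time: 19.27
tool_pos: [476.4, 312.3, 114.0]
tcp_rot: [-179.9, -0.1, -4.5]
ft_force: [0.6, 0.3, 1.0]
finger_gap: 42.8
grip_force: 0.0
```

Emit:
{"name": "step_arm", "arguments": {
  "delta_pos": [
    [0, 0, 0],
    [0, 0, 0],
    [0, 0, 0],
    [0, 0, 0],
    [0, 0, 0],
    [0, 0, 0]
  ],
  "spin": [0, 0, 0, 0, 0, 0],
  "gripper": -1,
  "squeeze": 110
}}

```text
time: 20.02
tool_pos: [476.2, 312.4, 113.7]
tcp_rot: [-179.9, -0.1, -4.5]
ft_force: [0.6, 1.4, 4.8]
finger_gap: 9.9
grip_force: 107.6
```

Emit:
{"name": "step_arm", "arguments": {
  "delta_pos": [
    [0, 0, 0.03],
    [0, 0, 0.06],
    [0, 0, 0.1],
    [0, 0, 0.13],
    [0, 0, 0.13],
    [0, 0, 0.12],
    [0, 0, 0.08],
    [0, 0, 0]
  ],
  "spin": [0, 0, 0, 0, 0, 0, 0, 0]
}}

```text
time: 21.02
tool_pos: [476.6, 312.4, 245.0]
tcp_rot: [-179.9, -0.2, -4.5]
ft_force: [0.8, 0.6, -6.2]
finger_gap: 10.3
grip_force: 107.4
```

```bash
python3 - <<'E'
from h import *; from bench import r
o=r.sense();print(o["tool_pos"],o["tcp_rot"],o["ft_force"],o["wrist_torque"])
for n,z in (("scene",239),("wrist",239)):
    s=r.snapshot(n);print(n)
    for c,st in teal(s): print(c,st,back(s,[c],z-2).round(1))
E
```

```text
[476.6253773  312.41297057 245.04636654] [-1.79891757e+02 -1.70453315e-01 -4.51575138e+00] [ 0.75479562  0.62880497 -6.22452643] [-0.01215106  0.00649765 -0.08000686]
scene
[476.7, 102.5] [446, 88, 56, 25, 607] [[ 741.8 -801.   237. ]]
[209.2, 161.5] [199, 157, 21, 10, 180] [[719.4 403.3 237. ]]
[206.9, 176.2] [202, 175, 10, 4, 33] [[634.5 442.2 237. ]]
[315.6, 184.1] [306, 175, 20, 18, 216] [[456.8 265.4 237. ]]
[268.0, 195.5] [258, 185, 21, 21, 275] [[467.7 377.  237. ]]
[276.5, 299.7] [274, 296, 6, 8, 31] [[192.5 519.9 237. ]]
wrist
[200.1, 217.2] [166, 185, 69, 65, 3388] [[503.1 366.6 237. ]]
[436.9, 219.3] [403, 187, 69, 65, 3350] [[493.5 257.2 237. ]]
[431.2, 283.8] [400, 260, 62, 52, 2020] [[460.2 259.4 237. ]]
[208.8, 285.8] [178, 263, 63, 51, 1882] [[467.7 368.7 237. ]]
```

Emit:
{"name": "step_arm", "arguments": {
  "delta_pos": [
    [0.01, -0.03, 0],
    [0.03, -0.07, 0],
    [0.05, -0.11, 0],
    [0.06, -0.13, 0],
    [0.06, -0.13, 0],
    [0.06, -0.13, 0],
    [0.06, -0.13, 0],
    [0.06, -0.13, 0]
  ],
  "spin": [0.003, 0.004, 0.006, 0.006, 0.006, 0.006, 0.006, 0.006]
}}

```text
time: 22.12
tool_pos: [553.5, 138.5, 241.6]
tcp_rot: [180.0, 0.1, 3.3]
ft_force: [0.2, -0.3, -7.9]
finger_gap: 9.9
grip_force: 107.4
```

Emit:
{"name": "step_arm", "arguments": {
  "delta_pos": [
    [0.06, -0.13, 0],
    [0.06, -0.13, 0],
    [0.06, -0.13, 0],
    [0.06, -0.13, 0],
    [0.06, -0.13, 0],
    [0.06, -0.12, 0],
    [0.05, -0.1, 0],
    [0.03, -0.06, 0]
  ],
  "spin": [0.006, 0.006, 0.006, 0.006, 0.006, 0.006, 0.003, 0.002]
}}

```text
time: 23.12
tool_pos: [641.4, -47.4, 241.5]
tcp_rot: [-180.0, 0.1, 10.6]
ft_force: [-0.1, 0.6, -7.1]
finger_gap: 10.0
grip_force: 107.4
```

Emit:
{"name": "step_arm", "arguments": {
  "delta_pos": [
    [0.01, -0.02, 0],
    [0, 0, 0],
    [0, 0, 0],
    [0, 0, 0]
  ],
  "spin": [0, 0, 0, 0]
}}

```text
time: 23.62
tool_pos: [643.6, -49.3, 243.0]
tcp_rot: [-180.0, -0.0, 10.7]
ft_force: [0.4, 1.0, -7.0]
finger_gap: 10.3
grip_force: 107.4
```

Emit:
{"name": "step_arm", "arguments": {
  "delta_pos": [
    [0.013, 0.019, -0.03],
    [0, 0, -0.05],
    [0, 0, -0.05],
    [0, 0, -0.03],
    [0, 0, 0],
    [0, 0, 0],
    [0, 0, 0]
  ],
  "spin": [0, 0, 0, 0, 0, 0, 0]
}}

```text
time: 24.5
tool_pos: [646.7, -46.3, 211.6]
tcp_rot: [180.0, -0.1, 10.6]
ft_force: [-0.4, 0.3, -7.3]
finger_gap: 10.0
grip_force: 107.4
```

```bash
python3 - <<'E'
from h import *; from bench import r
o=r.sense();p=o["tool_pos"];print(p,o["tcp_rot"],o["ft_force"])
def W(p,M):
    c,n=np.cos(p[2]),np.sin(p[2]);return np.array(M,float)@np.array([[c,-n,0],[n,c,0],[0,0,1]]).T+[p[0],p[1],0]
z=p[2]-113.7;pose=[p[0],p[1],np.radians(o["tcp_rot"][2])];sh=[646,-46,np.radians(10.7)]
print("underside",z)
s=r.snapshot("scene");w=r.snapshot("wrist")
def draw(s,im,M,P,col):
    q=(proj(s,W(P,M))*16).astype(int);cv2.polylines(im,[q],True,col,1,cv2.LINE_AA,4)
a=cv2.resize(s["pixels"],None,fx=1,fy=1);b=w["pixels"].copy()
R=lambda x,y,z:[[x,y,z],[x,-y,z],[-x,-y,z],[-x,y,z]]
out=[]
for im,c in ((s,a),(w,b)):
    draw(im,c,R(42,79,z),pose,(0,0,255));draw(im,c,R(42,79,z+55),pose,(0,0,255));draw(im,c,R(47,84,75),sh,(0,255,0));
    for x in (21,-21):
        for y in (58,-58):
            t=np.linspace(0,6.28,30);draw(im,c,np.c_[x+15*np.cos(t),y+15*np.sin(t),0*t+z+109],pose,(0,255,255))
q=proj(s,W(pose,[[0,0,z+30]]))[0].astype(int)
a=cv2.resize(a[q[1]-70:q[1]+70,q[0]-75:q[0]+75],None,fx=3.4,fy=3.4,interpolation=cv2.INTER_CUBIC)[:,:400] if 0 else cv2.resize(a[max(0,q[1]-60):q[1]+60,q[0]-80:q[0]+80],(800,600),interpolation=cv2.INTER_CUBIC)
cv2.imwrite("pics/f1.png",np.vstack([cv2.resize(a,(400,300)),cv2.resize(b[:,120:520],(400,300),interpolation=cv2.INTER_AREA)]) if 0 else np.hstack([cv2.resize(a,(400,500)) if 0 else a[:, 150:600][:500], cv2.resize(b[0:400,130:410],(350,500))]))
import pickle;pickle.dump([s,w],open("d4.pkl","wb"))
E
```

```text
[646.66720667 -46.33422697 211.58108515] [ 1.79978193e+02 -5.87057141e-02  1.06081751e+01] [-0.38030384  0.30718601 -7.33598038]
underside 97.8810851451678
```

View pics/f1.png

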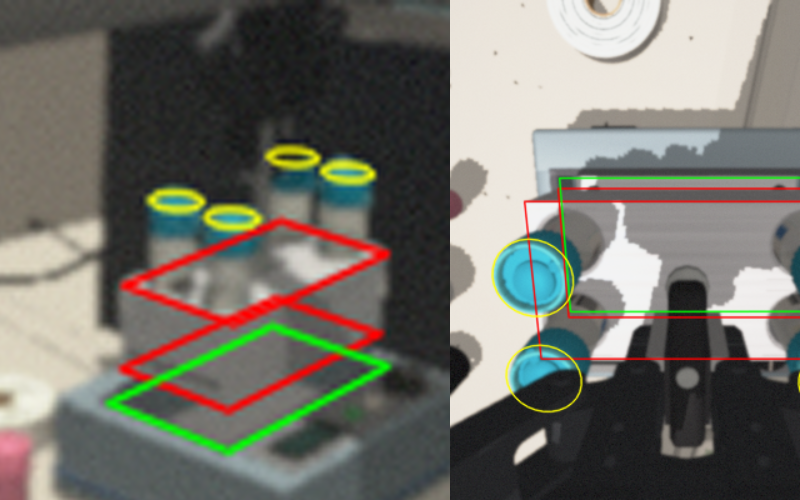

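The overlaid block, caps and recess outlines match the image in both views. I'm lowering the last 8 mm.

Emit:
{"name": "step_arm", "arguments": {
  "delta_pos": [
    [-0.002, 0.002, -0.015],
    [0, 0, -0.015],
    [0, 0, -0.009],
    [0, 0, 0],
    [0, 0, 0],
    [0, 0, 0],
    [0, 0, 0],
    [0, 0, 0]
  ],
  "spin": [0, 0, 0, 0, 0, 0, 0, 0]
}}

```text
time: 25.6
tool_pos: [646.0, -45.8, 203.2]
tcp_rot: [180.0, -0.0, 10.6]
ft_force: [-0.7, 0.8, -6.9]
finger_gap: 10.0
grip_force: 107.4
```

Emit:
{"name": "step_arm", "arguments": {
  "delta_pos": [
    [0, 0, 0],
    [0, 0, 0],
    [0, 0, 0],
    [0, 0, 0]
  ],
  "spin": [0, 0, 0, 0]
}}

```text
time: 26.1
tool_pos: [645.9, -45.8, 203.1]
tcp_rot: [-180.0, -0.0, 10.6]
ft_force: [-0.0, -0.3, -7.4]
finger_gap: 10.3
grip_force: 107.4
```

```bash
python3 -c "
from bench import r
print(r.hand_in())"
```

```text
the job is handed in; nothing more can be done
None
```

I handed the job in at about 26 s: both loose tubes are in their bores and the arm is holding the filled block still about 15 mm above the shaker recess, centred over it and square with it to within what the cameras can measure; the hand-in returned no verdict.

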